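Set the shelf guard in front of the massage ball

ROBOT

A 6-joint arm with a two-finger parallel gripper is mounted at the origin on the work surface. World frame = base frame: x ahead of the robot, y to its left, z up, the work surface at z = 0. Lengths are in mm, angles in rad, forces in N, time in s.
With the tool pointing down it reaches from about 325 to 875 mm from the base axis. Payload 4.4 kg.
Tool frame: the origin (TCP) lies on the centre line of the jaws, within the pads' length; the fingertips stand ahead of it and the grasp point (between the pads) lies 6 mm ahead of it (ctrl.tcp_to_tips is the z of the fingertips in the tool frame, in mm); z points along the fingers, y is the line along which they close (so a half turn about z gives the same grasp; the last joint's range is limited). The gripper opens to 85 mm and grips with 20 to 120 N. Pads are 22 mm wide; open, the fingers measure 114 mm over their backs; the gripper's body (76 mm by 85 mm) begins 54 mm behind the grasp point. The pads swing forward as they close: fully open they stand 13 mm farther back than shut.
Start: joints at [0.986, 0.207, 1.542, -0, 1.393, -0.15], TCP at [242.216, 521.497, 256.282] pointing down, gripper open.
Joint ranges: [-2.73, 2.73], [-0.86, 2.22], [0.23, 2.46], [-1.11, 4.25], [0.08, 2.63], [-2.82, 2.82]. Speed limits (rad/s): [2.79, 2.79, 3.14, 3.14, 3.14, 3.14].

INTERFACE

Orientations are given as a 3x3 rotation matrix whose columns are the frame's x, y, z axes.
In Python, from plant import ctrl, sensors, optics gives the robot as it stands. Calls block until the motion is done:
- ctrl.move_ptp(position, orientation): joint-space move of the TCP to a pose.
- ctrl.move_l(position, rot=None, vel=150, threshold=None): straight line of the TCP; rot=None keeps the orientation; vel is the mean speed in mm/s. With threshold (N) it stops when the force on the tool has changed by that much, and returns True; else False.
- ctrl.set_joints(angles): joint-space move.
- ctrl.gripper_to(opening, force=None): finger opening in mm; force is the grip in N (None keeps the last); returns when the fingers have stopped.
- ctrl.hold(seconds).
- ctrl.solve_ik(position, orientation): joint angles nearest the present ones, or None.
- sensors.read_state(): the state.
- optics.grab_frame(name): name is "scene" or "top" or "wrist"; returns (picture, depth): 420x560x3 uint8, red, green, blue; 420x560 float32, mm along the optical axis (not along the pixel's ray), 0 where there is no reading.
- optics.camera_params(name): a dict with "mtx" (3x3 intrinsics, pixels), "R" (3x3) and "t" (3): a world point X has camera coordinates R X + t; the wrist camera has in their place "T_tool_cam" (4x4, takes a point from camera to tool coordinates, whose origin is the TCP and whose axes are the flange's). Camera axes: x right, y down, z forward; pixel columns grow to the right and rows downward; lengths in mm; the calibration is good to about 2 mm. The wrist camera is an equidistant fisheye: a pixel r from the principal point sees the ray r / f radians off the axis. A picture is of the moment at which its call begins: read the wrist's pose just before it. camera_params takes no time and is no camera call.
A pose or a line that the arm cannot do raises ctrl.MotionError and nothing moves.
- ctrl.finish_job(): hands the job in; it is judged then, once.
The state is a dict: "t": time; "q": joint angles; "qvel": joint speeds; "tau": joint torques, N m; "eef_pos": TCP position; "eef_rot": TCP orientation; "force": force on the tool from outside, world axes, zero at the start; "wrist_torque": the same for the moment, N m; "grip_width": finger opening in mm; "grasp_force": force on a finger pad.
Only numpy, scipy, OpenCV 4.12 (cv2) and the standard library are available. Lean on these libraries where they do the work, as an engineer would, in place of code of your own. Each camera call takes 0.05 s, during which the arm holds its last target. There are 200 camera calls.

TASK

The sky-blue guard with the red knob stands in the middle of the rail along the bamboo board's edge, caught between two steel bumps. Lift it over the bump on the massage ball's side, slide it along until it stands in front of the yellow ball, let it drop fully down there and let go. Leave the ball and the glass tumbler where they are.

Things in the scene. Friction and masses are not known exactly. Their poses are not given: they have to be found in the camera images.
- knob (a point): Grip point on the axis of the sky-blue guard's upright red knob: 24 mm across from 32 mm below to 12 mm above it, then a 30 mm cap, 5 mm thick. Guard plate below (64 wide, 8 thick), top edge 32 mm below. y runs along the rail, the only level travel; z up; x from ball towards rail. Pinch from above, fingers closing along y. With the guard down, 136 mm above the worktop, 76 above the board.
- lift (a joint): Guard height in m: 0 fully down, 0.012 foot just clears the bumps (12 mm high, 10 wide, 45 mm either side of the rail's middle), 0.030 upper stop; carry it at about 0.020. Starts at 0, up to 15 mm off the middle; slides 97 mm either way and drops fully down again only 70 mm or more from the middle. About 0.2 kg, light friction, falls by its own weight; cannot turn or come off.
- ball_center (a point): Centre of the yellow massage ball, 66 mm across with small nubs, in a cork ring fixed on the board (top about 70 mm above the board), 70 mm across from the rail line and 85 mm to one side of the rail's middle, either side. The guard belongs at the ball's own position along the rail.
- tumbler: Glass tumbler, 90 mm high, 68 mm across the rim, upright on the other cork ring, 70 mm across from the rail line and 85 mm to the other side of the rail's middle. Origin at the centre of its underside, 66 mm above the worktop; z up.
Mind the look-alikes: they are no part of the job. Of the things shaped like the part that bears ball_center, the yellow one is meant. What is shaped like the tumbler but green is not meant.

How it is judged (in metres and radians):
On the way:
1. the guard is lifted clear of the bumps (value of joint lift above 0.011 m), for 0.1 s.
At the end, for the whole second after the job is handed in: The guard stands in front of the ball (within 22 mm along the rail), fully down (within 4 mm) beyond the bump and released, with the tumbler at rest (y of ball_center in the frame of knob between -0.022 and 0.022 m and value of joint lift below 0.004 m and linear speed of tumbler below 0.02 m/s); the robot touches nothing.
It fails at once if the massage ball is moved more than 20 mm (distance of ball_center from where it was at the start of the episode above 0.02 m).
It fails at once if the tumbler is moved more than 20 mm (distance of tumbler from where it was at the start of the episode above 0.02 m).
It fails at once if the tumbler is tipped more than 20 degrees (angle between tumbler's own z axis and vertical above 0.35 rad).
It also fails if it takes over 35 s, if anything falls off the work surface, if the arm or the gripper's body presses on something with over 40 N, if the wrist force passes 120 N, or if a joint passes its speed limit or range.

## Working session

There is one attempt and no reset: what is moved stays moved. The work goes in short steps, each a Python script; the robot and the scene stay as the last script left them, time stands still between calls to the robot, and variables do not carry over. Pictures are saved under pics/ and viewed, at most 10 in all, crops included, and the job is handed in when it is done.

```bash
mkdir -p pics
python3 - <<'E'
from plant import ctrl,sensors,optics
import cv2,numpy as np
for n in("scene","top"):
    p,d=optics.grab_frame(n); np.savez(f"pics/{n}.npz",p=p,d=d,**optics.camera_params(n)); cv2.imwrite(f"pics/{n}0.png",p[:,:,::-1])
    c=optics.camera_params(n); print(n,(-c["R"].T@c["t"]).round(), c["R"].round(2).tolist())
print(sensors.read_state()["t"],ctrl.tcp_to_tips)
E
```

```text
scene [927. 344. 681.] [[-0.54, 0.84, -0.01], [0.63, 0.4, -0.67], [-0.56, -0.36, -0.75]]
top [351.  75. 942.] [[-0.01, -1.0, 0.03], [-0.99, 0.01, -0.15], [0.15, -0.03, -0.99]]
0.1 25.0
```

View pics/scene0.png

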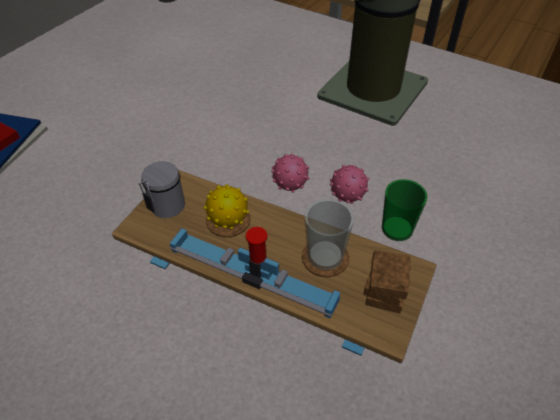

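View pics/top0.png

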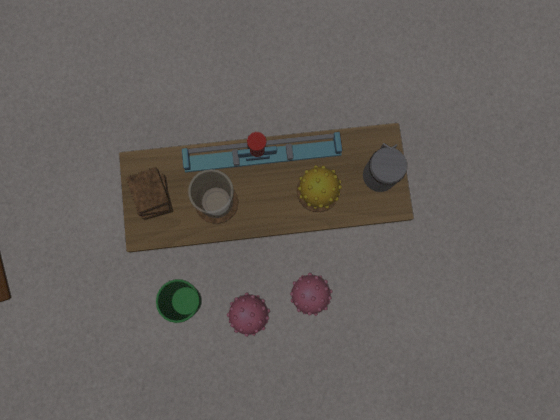

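Scene: red knob at (257,240), yellow ball (227,207), glass tumbler (327,237). Top: knob (257,142), ball (319,187), tumbler (212,195). The look-alikes are the pink balls in scene at (290,172) and (349,183), the green tumbler in scene at (403,210), and a red item at the scene's far left (8,135). I choose the red knob on the blue rail, the yellow ball and the clear tumbler.

```bash
cat > vis.py <<'E'
import cv2,numpy as np
def mask(p,lo,hi):
    return cv2.inRange(cv2.cvtColor(p,cv2.COLOR_RGB2HSV),np.array(lo),np.array(hi))
def blobs(m,amin=30):
    n,l,s,c=cv2.connectedComponentsWithStats(m); return [(i,s[i],c[i]) for i in range(1,n) if s[i,4]>=amin],l
def ray(z,uv):
    o=-z["R"].T@z["t"]; d=z["R"].T@np.linalg.inv(z["mtx"])@np.array([uv[0],uv[1],1.]); return o,d/np.linalg.norm(d)
def onz(z,uv,h): o,d=ray(z,uv); return o+d*(h-o[2])/d[2]
def tri(r1,r2):
    A=sum(np.eye(3)-np.outer(d,d) for o,d in(r1,r2)); b=sum((np.eye(3)-np.outer(d,d))@o for o,d in(r1,r2)); return np.linalg.solve(A,b)
E
python3 - <<'E'
from vis import *
Z={n:dict(np.load(f"pics/{n}.npz")) for n in("scene","top")}
R={}
for n,z in Z.items():
    p=z["p"]
    for nm,lo,hi in(("red",(0,200,90),(6,255,255)),("yel",(20,180,50),(35,255,255)),("blue",(90,80,60),(110,255,255))):
        m=mask(p,lo,hi); bs,l=blobs(m)
        for i,s,c in bs:
            u,v=c.round().astype(int); print(n,nm,s.tolist(),c.round(1),"rect",[np.round(x,1).tolist() if not np.isscalar(x) else round(x,1) for x in cv2.minAreaRect(np.argwhere(l==i)[:,::-1].astype(np.float32))])
            if nm=="yel": R[n]=c
            if nm=="blue" and n=="top": print("   at 66:",onz(z,c,66).round(1))
        if nm=="red" and n=="top":
            b=max(bs,key=lambda b:b[1][4])
            for h in (136,153): print("  red @",h,onz(z,b[2],h).round(1))
print("ball tri",tri(ray(Z["scene"],R["scene"]),ray(Z["top"],R["top"])), onz(Z["top"],R["top"],97))
p=Z["top"]["p"][110:260,110:420]; q=Z["scene"]["p"][160:330,110:350]
a=cv2.resize(p[:,60:260],(800,600),interpolation=2)[:,:,::-1]; cv2.imwrite("pics/crop_top.png",a)
cv2.imwrite("pics/crop_sc.png",cv2.resize(q[:,:],(800,567),interpolation=2)[:,:,::-1])
E
```

```text
scene red [0, 124, 14, 13, 98] [  5.3 130.4] rect [[4.5, 131.5], [14.8, 10.3], 26.6]
scene red [246, 227, 21, 17, 294] [256.1 235.1] rect [[256.0, 235.0], [16.0, 20.0], 90.0]
scene yel [204, 185, 45, 44, 1442] [225.9 206.5] rect [[226.0, 206.5], [43.0, 44.0], 90.0]
scene blue [0, 114, 38, 49, 577] [ 15.9 129.9] rect [[18.5, 138.0], [48.0, 37.0], 90.0]
scene blue [170, 229, 56, 36, 789] [197.2 246.3] rect [[198.8, 245.4], [56.0, 20.6], 19.1]
scene blue [225, 248, 25, 26, 396] [239.4 261.4] rect [[240.6, 260.0], [24.8, 22.6], 22.6]
scene blue [150, 257, 19, 12, 120] [159.2 262.2] rect [[159.2, 262.1], [17.4, 7.2], 26.6]
scene blue [260, 258, 20, 29, 383] [269.2 271.5] rect [[268.6, 271.5], [20.0, 23.7], 19.7]
scene blue [279, 276, 61, 38, 959] [311.1 293.5] rect [[310.1, 290.8], [58.1, 23.7], 26.6]
scene blue [342, 340, 22, 15, 173] [352.6 346.9] rect [[352.5, 346.9], [20.8, 8.2], 23.6]Traceback (most recent call last):
  File "<stdin>", line 13, in <module>
ValueError: max() iterable argument is empty
```

Run:
```python
from vis import *
Z={n:dict(np.load(f"pics/{n}.npz")) for n in("scene","top")}
C={}
for n,z in Z.items():
    p=z["p"].astype(int); m=((p[...,0]>90)&(p[...,0]>3*p[...,1])&(p[...,0]>3*p[...,2])).astype(np.uint8)
    bs,l=blobs(m); bs=[b for b in bs if b[2][0]>60]; b=max(bs,key=lambda b:b[1][4]); C[n,"red"]=b[2]; print(n,b[1].tolist(),b[2])
    bs,l=blobs(mask(z["p"],(20,150,40),(35,255,255))); b=max(bs,key=lambda b:b[1][4]); C[n,"yel"]=b[2]; print(n,b[1].tolist(),b[2])
t=Z["top"]
for h in(136,153): print("red@",h,onz(t,C["top","red"],h).round(1))
print("red tri",tri(ray(t,C["top","red"]),ray(Z["scene"],C["scene","red"])).round(1))
print("ball tri",tri(ray(t,C["top","yel"]),ray(Z["scene"],C["scene","yel"])).round(1),onz(t,C["top","yel"],97).round(1))
bs,l=blobs(mask(t["p"],(90,60,40),(112,255,255)))
for i,s,c in bs:print("blue",s.tolist(),onz(t,c,66).round(1))
a=cv2.resize(t["p"][110:260,170:370],(800,600),interpolation=2)[:,:,::-1]; cv2.imwrite("pics/crop_top.png",a)
```

```text
scene [246, 227, 21, 17, 293] [256.09556314 235.11604096]
scene [203, 184, 47, 45, 1477] [225.84766418 206.28232905]Traceback (most recent call last):
  File "<stdin>", line 6, in <module>
ValueError: max() iterable argument is empty
```

Run:
```python
from vis import *
Z={n:dict(np.load(f"pics/{n}.npz")) for n in("scene","top")}
print(Z["top"]["p"][142,257])
C={}
for n,z in Z.items():
    p=z["p"].astype(int); m=((p[...,0]>70)&(p[...,0]>2.5*p[...,1])&(p[...,0]>2.2*p[...,2])).astype(np.uint8)
    bs,l=blobs(m); bs=[b for b in bs if b[2][0]>60 and b[2][1]<260]; b=max(bs,key=lambda b:b[1][4]); C[n,"red"]=b[2]; print(n,b[1].tolist(),b[2])
    bs,l=blobs(mask(z["p"],(20,150,40),(35,255,255))); b=max(bs,key=lambda b:b[1][4]); C[n,"yel"]=b[2]; print(n,b[1].tolist(),b[2])
t=Z["top"]
for h in(136,153): print("red@",h,onz(t,C["top","red"],h).round(1))
print("red tri",tri(ray(t,C["top","red"]),ray(Z["scene"],C["scene","red"])).round(1))
print("ball tri",tri(ray(t,C["top","yel"]),ray(Z["scene"],C["scene","yel"])).round(1),onz(t,C["top","yel"],97).round(1))
bs,l=blobs(mask(t["p"],(90,60,40),(112,255,255)))
for i,s,c in bs:print("blue",s.tolist(),onz(t,c,66).round(1))
a=cv2.resize(t["p"][110:260,170:370],(800,600),interpolation=2)[:,:,::-1]; cv2.imwrite("pics/crop_top.png",a)
```

```text
[107  39  36]
scene [246, 227, 21, 36, 508] [257.41929134 242.02952756]
scene [203, 184, 47, 45, 1477] [225.84766418 206.28232905]
top [247, 133, 19, 18, 249] [256.05220884 141.17269076]
top [298, 165, 43, 44, 1237] [319.09458367 186.53354891]
red@ 136 [595.4  88.4 136. ]
red@ 153 [590.2  88.1 153. ]
red tri [593.3  89.2 141.1]
ball tri [531.8 -12.6  94.8] [531.1 -11.9  97. ]
blue [291, 132, 51, 29, 789] [602.7 -14.2  66. ]
blue [237, 146, 53, 20, 630] [590.8  78.3  66. ]
blue [182, 149, 53, 23, 789] [582.8 172.5  66. ]
```

View pics/crop_top.png

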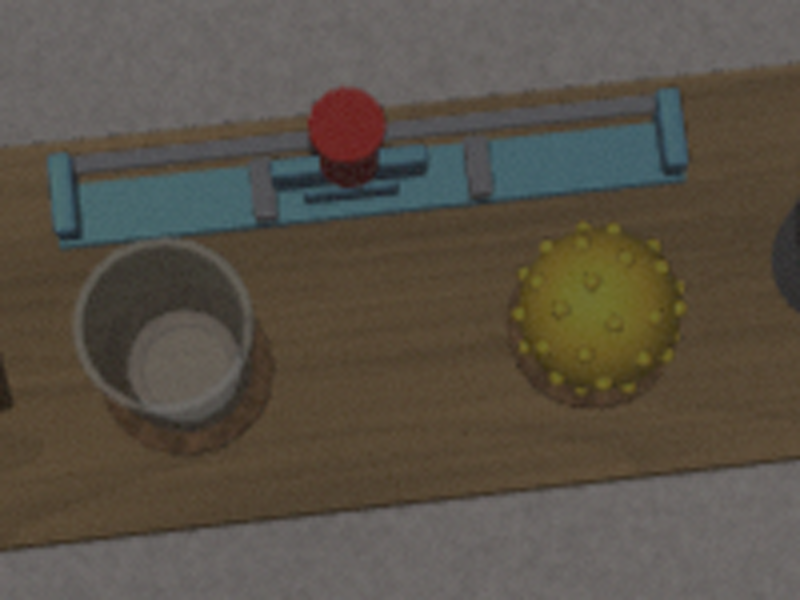

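The crop confirms it. The red-capped knob is on the blue rail at crop (346,125), between bumps at (263,190) and (478,165). The yellow ball is at (598,310) on the right, and the clear tumbler is on the left. The ball-to-knob offset is 70 mm across (as specified) and 93 mm along, so the guard starts 8 mm off the middle.

```bash
cat > go.py <<'E'
from plant import ctrl,sensors,optics
import numpy as np,cv2
d=np.array([19.9,-186.7,0]);d/=np.linalg.norm(d); zt=np.array([0,0,-1.])
cand=[np.column_stack([np.cross(y,zt),y,zt]) for y in(d,-d)]
knob=np.array([591.8,88.2,0]); ball=np.array([531.5,-12.2,0])
def st(m=""):
    s=sensors.read_state(); print(m,round(s["t"],2),s["eef_pos"].round(1) if hasattr(s["eef_pos"],"round") else s["eef_pos"],np.round(s["force"],1),round(s["grip_width"],1),round(float(np.max(s["grasp_force"])),1)); return s
E
python3 - <<'E'
from go import *
q0=np.array(sensors.read_state()["q"])
sol=[(np.abs(q-q0).max(),i) for i,R in enumerate(cand) if (q:=ctrl.solve_ik(knob+[0,0,240],R)) is not None]
print(sol); R=cand[min(sol)[1]]
ctrl.move_ptp(knob+[0,0,240],R); st("above")
print(ctrl.move_l(knob+[0,0,137],vel=120,threshold=12)); st("down")
ctrl.gripper_to(20,force=40); s=st("closed")
ctrl.hold(0.2)
for n in("scene",):
    p,_=optics.grab_frame(n); cv2.imwrite("pics/grip.png",cv2.resize(p[120:330,100:380],(800,600))[:,:,::-1])
E
```

```text
[(np.float64(1.618469705403701), 0), (np.float64(1.5231229481860928), 1)]
above 2.11 [591.6  89.  240. ] [-1.   0.4  0.3] 85.4 0.0
False
down 3.12 [592.6  88.3 138. ] [-0.1  0.4 -0.1] 85.2 0.0
closed 3.71 [592.1  88.2 137.6] [-0.2  0.1  2.7] 27.0 39.0
```

View pics/grip.png

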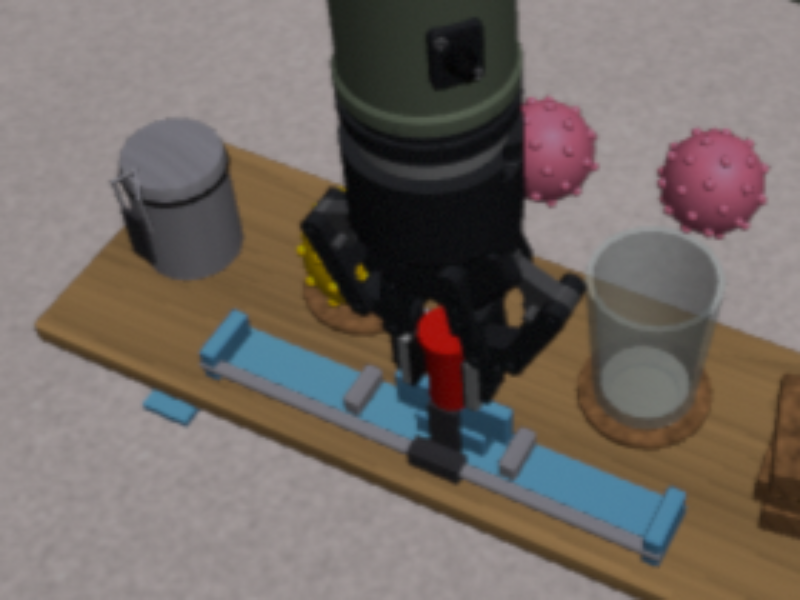

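The pads hold the red shaft at crop (445,365) below the cap, and the tumbler and ball are clear. Next I lift 20 mm and slide.

Run:
```python
from go import *
s=st("held"); p0=np.array(s["eef_pos"])
print(ctrl.move_l(p0+[0,0,20],vel=40)); st("lift")
p,_=optics.grab_frame("scene"); cv2.imwrite("pics/lift.png",cv2.resize(p[120:330,100:380],(800,600))[:,:,::-1])
L=(ball-p0)@d; print("travel",L)
print(ctrl.move_l(p0+[0,0,20]+d*L/2,vel=60,threshold=30)); st("half")
```

```text
held 3.96 [592.2  88.2 137.6] [-0.2  1.   4.8] 27.0 38.9
False
lift 4.62 [591.9  88.3 157.4] [ 0.1  0.7 -1.8] 27.2 40.3
travel 93.44456510108452
False
half 5.6 [597.1  41.6 157.6] [-0.8 -0.7 -2.2] 27.0 40.3
```

View pics/lift.png

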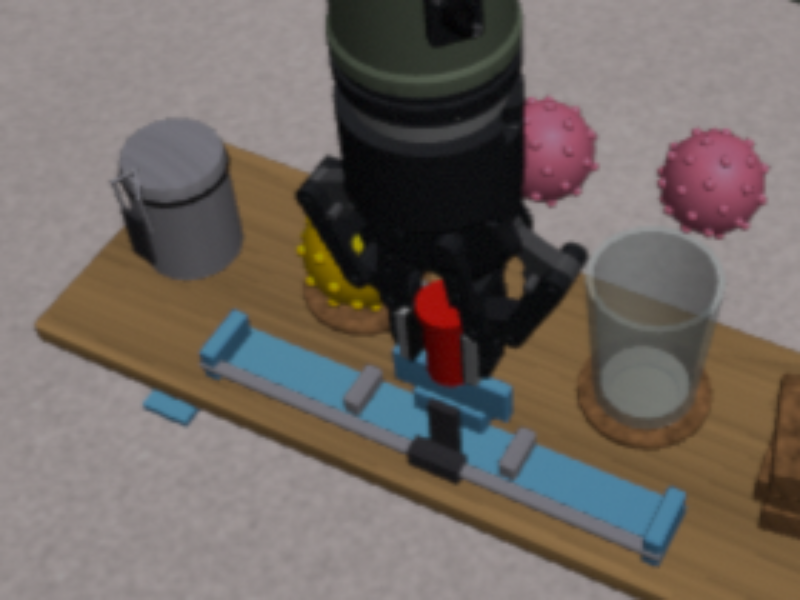

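The guard plate is up, clear of the bumps at (364,390) and (517,452). Next I slide the rest of the way, lower, open only partly because of the canister beyond the ball, and retreat.

Run:
```python
from go import *
p0=np.array(sensors.read_state()["eef_pos"]); L=(ball-p0)@d; t=p0+d*L
print(ctrl.move_l(t,vel=60,threshold=30)); st("there")
t[2]=138
print(ctrl.move_l(t,vel=40,threshold=25)); st("down")
ctrl.gripper_to(50); ctrl.hold(0.2); st("open")
print(ctrl.move_l(t+[0,0,110],vel=80,threshold=15)); st("up")
for n in("scene","top"):
    p,_=optics.grab_frame(n); np.savez(f"pics/{n}E.npz",p=p,**optics.camera_params(n))
    cv2.imwrite(f"pics/end_{n}.png",cv2.resize(p[120:330,100:380],(800,600))[:,:,::-1])
```

```text
False
there 6.53 [602.   -4.9 157.6] [-0.8 -0.7 -1.7] 26.9 40.3
False
down 7.17 [602.   -4.5 137.8] [-1.3 -1.  -1.5] 27.0 40.5
open 7.72 [602.1  -4.7 138.1] [ 0.2  0.4 -0.3] 49.9 0.0
False
up 9.24 [601.6  -4.6 247.1] [ 0.7 -0.5 -0.5] 49.9 0.0
```

View pics/end_scene.png

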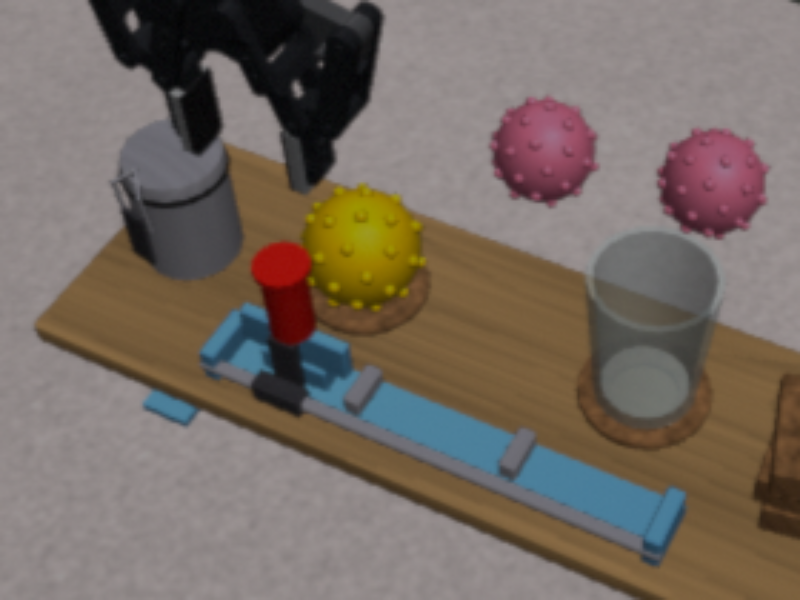

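The guard stands at (285,330), beyond the bump at (364,390) and in front of the ball (363,245). The knob-to-clamp gap is the same as at the start, so it is fully down. The ball and tumbler have not moved. One numerical check, then I hand in.

Run:
```python
from vis import *
from go import *
z=dict(np.load("pics/sceneE.npz")); p=z["p"].astype(int)
m=((p[...,0]>70)&(p[...,0]>2.5*p[...,1])&(p[...,0]>2.2*p[...,2])).astype(np.uint8)
b=max([b for b in blobs(m)[0] if b[2][0]>60 and b[2][1]<260],key=lambda b:b[1][4])
k=onz(z,b[2],141); al=(k-ball)@d; ac=(k-ball)@np.array([-d[1],d[0],0]); print(b[1],k.round(1),"along",al,"across",ac)
if abs(al)<12 and abs(ac-70)<8: print(ctrl.finish_job())
```

```text
[188 205  22  36 534] [6.041e+02 2.000e-01 1.410e+02] along -4.616455212724018 across 73.50650762280651
the job is handed in; nothing more can be done
None
```

I lifted the guard over the bump, slid it in front of the yellow ball, lowered it fully and released it. It stands about 5 mm from the ball's position along the rail, against the 22 mm allowed, the ball and tumbler look unmoved in the final picture, and the job is handed in (no verdict came back).

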